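Fit the splined crank lever to the flattening press and nip it down

TASK

Fit the loose crank lever on the splined upright spindle of the small press: set it down lightly on the spindle, turn it until its grooves find the splines, without forcing it, and slide it down fully home on the collar. Then swing the lever clockwise (seen from above) until the platen is nipped snugly on the boards, no harder than a snug hand pull, and let go, leaving the lever on. Leave the boards in the press and everything else on the table where it is.

Things in the scene. Friction and masses are not known exactly. Their poses are not given: they have to be found in the camera images.
- lever_hub (a point): loose dark steel crank lever, about 0.4 kg, lying flat on the table. The point is the centre of its hub, half-way up: an upright boss 28 mm high, 44 mm across, with two flats 40 mm apart facing the lever's +y and -y. x points along the arm to the hand grip, z up. The arm is a bar 18 mm wide, 12 mm thick, its top level with the hub's top (16 to 28 mm above the table)
- lever_bore (a point): mouth of the lever's bore, in the middle of the hub's underside, 14 mm below lever_hub, same axes. The bore goes right through and has four grooves, along the lever's +x, -x, +y and -y: bore 22.5 mm, 29.5 mm across opposite grooves, grooves 8.5 mm wide
- lever_grip (a point): upright round black hand grip on the end of the lever's arm, 23 mm thick, 48 mm high (28 to 76 mm above the hub's underside); the point is its centre, 125 mm along x from the hub's axis and 38 mm above lever_hub. Below it a stud end, 16 mm thick, reaches down to the level of the hub's underside
- seat (a point): middle of the flat top of the collar, 35 mm across, on the press's upright screw spindle, about 170 to 175 mm above the table: the hub's underside must rest here. z up. The point sinks with the screw, but its axes are the press's and do not turn with the spindle. The thread is stiff (0.5 N m), so the spindle stays put while the lever is turned lightly on it
- spline_ends (a point): on the spindle's axis 24 mm above the seat, where the four splines end squarely: core 21 mm, 28 mm across opposite splines, splines 7 mm wide, 90 degrees apart; play in the grooves is 0.75 mm a side, 3.5 degrees. The angle at which the splines stand differs every time and is not reported: find it by feel (5 N of push is ample, 40 N is forcing) or by eye. Axes of the press
- pilot_tip (a point): top of the round pilot on the spindle's end, 35 mm above the seat and 11 mm above the spline ends: 12 mm across at the tip, widening to 21 mm (and straight from there) 3 mm above the spline ends. The hub slips over the pilot at any angle and then rests on the spline ends, 24 mm above its seat, until grooves and splines meet
- press: small bench screw press fixed to the table: grey base plate 200 x 250 mm (longer along y), 24 mm high, two columns 22 mm thick at y = +-105 mm and a grey crossbeam 46 mm deep (x), 250 mm wide (y), from 120 to 156 mm above the table (nuts on its ends to 166 mm), with the screw spindle upright through its middle. Origin on the table, on the spindle's axis
- platen: steel pressing plate 150 x 160 x 14 mm under the crossbeam, hung from the screw on a rubber pad; origin at the centre of its underside, 121 mm below the seat. It starts 2 to 6 mm above the boards and sinks 4 mm per radian turned clockwise from above (0.5 to 1.5 rad to go). At the hand grip the screw runs free at 3 to 5 N; on the boards it stiffens over some 0.4 rad: 6 to 8 N is snug, over 12 N crushes. It stays where left
- boards: loose pair of plywood pressing boards with a paper sheet between, 170 x 150 x 24 mm, lying on the press's base plate under the platen; origin at the centre of their underside
- spray: clear spray bottle 38 mm across, 110 mm tall, a bystander; origin at its underside
- tape: roll of paper tape lying flat, 72 mm across, 24 mm high, a bystander; origin at its underside
- book: grey sketchbook 214 x 154 x 24 mm, a bystander; origin at its underside
- phone: black phone 150 x 72 x 8 mm, lying on the sketchbook, a bystander; origin at its underside
- water: white mug 84 mm across, 90 mm tall, a bystander; origin at its underside
- roller: hand roller with a wooden handle, about 180 x 80 x 34 mm, a bystander; origin at its underside
- brush: wash brush with a dark wooden handle, about 235 mm long along x, 11 mm high, a bystander; origin at its underside
Things that resemble listed ones, but are neither listed nor needed, are in the scene too. There is more than one size of the boards; the one meant has the size given above.

How it is judged (in metres and radians):
On the way, in this order (a step that is already met when the one before it is completed fails the run):
1. the lever is threaded on the splined spindle and fully home on its collar (z of lever_hub in the frame of seat between 0.01 and 0.017 m and horizontal distance between lever_hub and seat below 0.003 m and angle between the z axis of lever_hub and the z axis of seat, either way round below 0.12 rad), for 0.2 s.
2. the screw has been turned down until the platen bears on the boards (all of step 1 and contact force between platen and boards above 25 N), for 0.2 s.
At the end, for the whole second after the job is handed in: the lever stands on the spindle, its underside within 3 mm of the collar, within 3 mm of the axis and upright within 7 degrees, released and at rest; the platen bears on the boards with more than 25 N, and the boards are within 20 mm of where they lay (all of step 2 and linear speed of lever below 0.02 m/s and distance of boards from where it was at the start of the episode below 0.02 m); the robot touches nothing.
It fails at once if the lever is forced: pressed or knocked against the press with more than 40 N before its grooves have found the splines, or 80 N on its way down them ((contact force between lever and press above 40 N and z of lever_hub in the frame of seat above 0.034 m) or (contact force between lever and press above 80 N and z of lever_hub in the frame of seat above 0.02 m)).
It fails at once if the sheet is crushed: the platen bears on the boards with more than 400 N (contact force between platen and boards above 400 N).
It fails at once if a bystander (spray bottle, roll of tape, sketchbook, phone, water mug, hand roller, wash brush) is moved by more than 40 mm (distance of any of spray, tape, book, phone, water, roller, brush from where it was at the start of the episode above 0.04 m).
It also fails if it takes over 72 s, if anything falls off the work surface, if the arm or the gripper's body presses on something with over 40 N, if the wrist force passes 120 N, or if a joint passes its speed limit or range.

ROBOT

A 6-joint arm with a two-finger parallel gripper is mounted at the origin on the work surface. World frame = base frame: x ahead of the robot, y to its left, z up, the work surface at z = 0. Lengths are in m, angles in degrees, forces in N, time in s.
With the tool pointing down it reaches from about 0.4 to 0.825 m from the base axis. Payload 7 kg.
Tool frame: the origin (TCP) lies midway between the tips of the shut fingers; the grasp point (between the pads) lies 19 mm behind it; z points along the fingers, y is the line along which they close (so a half turn about z gives the same grasp; the last joint's range is limited). The gripper opens to 88 mm and grips with 3 to 60 N. Pads are 19 mm wide; open, the fingers measure 130 mm over their backs; the gripper's body (78 mm by 193 mm) begins 47 mm behind the grasp point.
Start: joints at [-59.124, 20.546, 0.682, 0, -70.136, -16.507], TCP at [0.167, -0.654, 0.227] pointing down, gripper open.
Joint ranges: [-176.03, 176.03], [-82.01, 121.73], [-58.28, 71.71], [-173.87, 95.51], [-174.79, -0.11], [-173.66, 173.66]. Speed limits (degrees/s): [136.94, 136.94, 172.46, 180, 180, 180].

INTERFACE

Orientations are given as a 3x3 rotation matrix whose columns are the frame's x, y, z axes.
In Python, from rig import robot gives the robot as it stands. Calls block until the motion is done:
- robot.goto(position, orientation): joint-space move of the TCP to a pose.
- robot.servo_line(position, ori=None, speed=0.15): straight line of the TCP; ori=None keeps the orientation; speed is the mean speed in m/s.
- robot.movej(angles): joint-space move.
- robot.move_gripper(opening): opening from 0.0 (shut) to 1.0 (fully open); the grip force is fixed at half the most; returns when the fingers have stopped.
- robot.dwell(seconds).
- robot.ik(position, orientation): joint angles nearest the present ones, or None.
- robot.grab_frame(name): name is "scene" or "side" or "wrist"; returns (picture, depth): 420x560x3 uint8, red, green, blue; 420x560 float32, m along the optical axis (not along the pixel's ray), 0 where there is no reading.
- robot.camera_info(name): a dict with "vfov" (degrees; the focal length in pixels is half the picture's height over the tangent of half this angle, whatever the lens; pixels are square), "cx", "cy" (the principal point, pixels), "view" (4x4, takes a point from world to camera coordinates); the wrist camera has in their place "T_tool_cam" (4x4, takes a point from camera to tool coordinates, whose origin is the TCP and whose axes are the flange's). Camera axes: x right, y down, z forward; pixel columns grow to the right and rows downward; lengths in m; the calibration is good to about 2 mm. A picture is of the moment at which its call begins: read the wrist's pose just before it. camera_info takes no time and is no camera call.
A pose or a line that the arm cannot do raises robot.Unreachable and nothing moves.
- robot.job_done(): hands the job in; it is judged then, once.
Readings, each from a call of its own:
- robot.read_t(): time.
- robot.read_qpos(): joint angles.
- robot.read_qvel(): joint speeds.
- robot.read_effort(): joint torques, N m.
- robot.read_position(): TCP position.
- robot.read_tcp_rot(): TCP orientation.
- robot.read_force(): force on the tool from outside, world axes, zero at the start.
- robot.read_ft_torque(): the same for the moment, N m.
- robot.read_grip_width(): opening from 0.0 (shut) to 1.0 (fully open).
- robot.read_finger_force(): force on a finger pad.
Only numpy, scipy, OpenCV 4.12 (cv2) and the standard library are available. Lean on these libraries where they do the work, as an engineer would, in place of code of your own. Each camera call takes 0.05 s, during which the arm holds its last target. There are 200 camera calls.

## Working session

There is one attempt and no reset: what is moved stays moved. The work goes in short steps, each a Python script; the robot and the scene stay as the last script left them, time stands still between calls to the robot, and variables do not carry over. Pictures are saved under pics/ and viewed, at most 10 in all, crops included, and the job is handed in when it is done.

```bash
ls; mkdir -p pics; cat > h.py <<'E'
import numpy as np, cv2
from rig import robot
def cam(n):
    i=robot.camera_info(n); f=210/np.tan(np.radians(i['vfov'])/2)
    return i,f
def cloud(n,save=None):
    i,f=cam(n)
    if n=='wrist':
        p=robot.read_position();R=robot.read_tcp_rot()
        T=np.eye(4);T[:3,:3]=R;T[:3,3]=p
        M=T@np.array(i['T_tool_cam'])
        cx,cy=i.get('cx',280),i.get('cy',210)
    else:
        M=np.linalg.inv(np.array(i['view']));cx,cy=i['cx'],i['cy']
    im,d=robot.grab_frame(n)
    v,u=np.mgrid[0:420,0:560]
    P=np.stack([(u-cx)/f*d,(v-cy)/f*d,d],-1)@M[:3,:3].T+M[:3,3]
    P[d==0]=np.nan
    if save: cv2.imwrite('pics/'+save,im[:,:,::-1]); np.savez('pics/'+save[:-4]+'.npz',im=im,P=P,M=M,f=f,c=(cx,cy))
    return im,P,M
E
python3 - <<'E'
from h import *
a,_,M=cloud('scene','scene0.png');b,_,M2=cloud('side','side0.png')
print(M,M2,robot.camera_info('wrist'),robot.camera_info('scene'))
E
```

```text
pics
[[ 0.346433    0.67141286 -0.65512514  1.41124676]
 [ 0.93805247 -0.24313835  0.24686293 -0.37951014]
 [ 0.0064609  -0.70006322 -0.71405164  1.10854718]
 [ 0.          0.          0.          1.        ]] [[-0.99426016 -0.08660969  0.06281312  0.45753438]
 [-0.10651323  0.74596039 -0.65741769  0.77034501]
 [ 0.01008264 -0.66033465 -0.75090378  1.05363133]
 [ 0.          0.          0.          1.        ]] {'vfov': 64.46327622203853, 'cx': 274.4082184627393, 'cy': 210.62325298565275, 'T_tool_cam': array([[ 3.55293547e-04, -9.68402475e-01, -2.49392303e-01,
         6.70611584e-02],
       [ 9.99999797e-01,  2.12046621e-04,  6.01249518e-04,
         6.42725589e-04],
       [-5.29368726e-04, -2.49392466e-01,  9.68402353e-01,
        -1.59168979e-01],
       [ 0.00000000e+00,  0.00000000e+00,  0.00000000e+00,
         1.00000000e+00]])} {'vfov': 51.29620613991045, 'cx': 273.25983997608705, 'cy': 214.5324303664144, 'view': array([[ 0.346433  ,  0.93805247,  0.0064609 , -0.14006424],
       [ 0.67141286, -0.24313835, -0.70006322, -0.26374959],
       [-0.65512514,  0.24686293, -0.71405164,  1.80979015],
       [ 0.        ,  0.        ,  0.        ,  1.        ]])}
```

View pics/scene0.png

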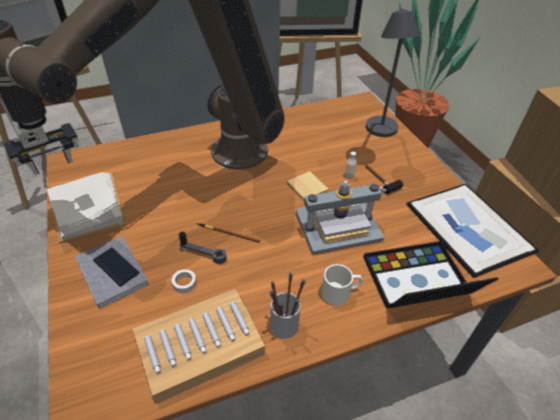

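View pics/side0.png

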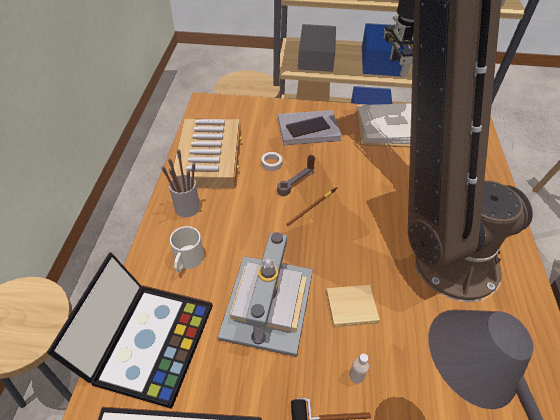

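Scene view: the lever has its hub at about (220,257) and its black grip at (183,240). The press spindle is at about (343,190), with the boards under the platen at (345,232). Possible look-alikes for the lever are the hand roller (390,187), the brush (228,232) and the tape ring (184,281). Only the object at (183–225,240–257) has a hub with a bore, an arm and an upright grip. The board at (308,185) is the decoy. In the side view the hub is at (284,188), the grip at (311,162) and the spindle at (267,270).

Next I'll measure and then take a close wrist view.

```bash
python3 - <<'E'
from h import *
for n,pts in (('scene0',{'hub':(220,257),'grip':(183,238),'spin':(344,187),'nutL':(311,197),'nutR':(375,190)}),('side0',{'hub':(284,188),'grip':(311,160),'spin':(267,268),'n1':(277,238),'n2':(258,310)})):
    P=np.load(f'pics/{n}.npz')['P']
    for k,(u,v) in pts.items():
        w=P[v-3:v+4,u-3:u+4].reshape(-1,3); print(n,k,w[np.nanargmax(w[:,2])].round(3),np.nanmedian(w,0).round(3))
print(robot.read_tcp_rot().round(3),robot.read_force())
E
```

```text
scene0 hub [ 0.539 -0.229  0.033] [ 0.538 -0.228  0.023]
scene0 grip [ 0.452 -0.331  0.08 ] [ 0.452 -0.324  0.06 ]
scene0 spin [0.531 0.187 0.204] [0.533 0.186 0.192]
scene0 nutL [0.508 0.094 0.171] [0.513 0.086 0.164]
scene0 nutR [0.552 0.298 0.17 ] [0.549 0.294 0.162]
side0 hub [ 0.528 -0.208  0.035] [ 0.519 -0.216  0.023]
side0 grip [ 0.444 -0.317  0.079] [ 0.44  -0.316  0.069]
side0 spin [0.518 0.201 0.203] [0.525 0.203 0.193]
side0 n1 [0.51  0.093 0.17 ] [0.513 0.093 0.166]
side0 n2 [0.54  0.302 0.171] [0.534 0.299 0.166]
[[-0.969 -0.248 -0.   ]
 [-0.248  0.969  0.001]
 [ 0.     0.001 -1.   ]] [ 0.32119146 -0.2571753  -0.77381152]
```

```bash
cat >> h.py <<'E'
def Rz(yaw,tilt=0):
    # tool pointing down, tool x axis at world yaw (deg); y = z x x
    a=np.radians(yaw);x=np.array([np.cos(a),np.sin(a),0]);z=np.array([0,0,-1.]);return np.stack([x,np.cross(z,x),z],1)
E
python3 - <<'E'
from h import *
# tool x pointing along lever +x (-130 deg) or opposite; choose nearer
c=np.array([.49,-.27])
for y in (-130,50):
    q=robot.ik([*c,.2],Rz(y));print(y,None if q is None else np.round(q,1))
for y in (-100,-190,170,80,-10,0,180):
    q=robot.ik([.526,.197,.33],Rz(y));print('press',y,None if q is None else np.round(q,1))
robot.goto([*c,.2],Rz(-130 if robot.ik([*c,.2],Rz(50)) is None else 50))
robot.dwell(.3)
im,P,M=cloud('wrist','w1.png')
robot.goto([.526,.197,.33],Rz(170)); robot.dwell(.3)
im2,P2,M2=cloud('wrist','w2.png')
cv2.imwrite('pics/w12.png',np.hstack([im,im2])[:, :, ::-1])
cv2.imwrite('pics/w12.png',cv2.resize(cv2.imread('pics/w12.png'),(800,300)))
print(robot.read_t(),robot.read_force())
E
```

```text
-130 [ -8.8  10.8 -16.3   0.  -62.8 -31.2]
50 [ -8.8  10.8 -16.3   0.  -62.8 148.8]
press -100 [ 40.5   6.9  -4.    0.  -79.1 -50.5]
press -190 [  40.5    6.9   -4.     0.   -79.1 -140.5]
press 170 [  40.5    6.9   -4.     0.   -79.1 -140.5]
press 80 [ 40.5   6.9  -4.    0.  -79.1 129.5]
press -10 [ 40.5   6.9  -4.    0.  -79.1  39.5]
press 0 [ 40.5   6.9  -4.    0.  -79.1  49.5]
press 180 [  40.5    6.9   -4.     0.   -79.1 -130.5]
7.4167 [ 0.21424132 -0.8202764   0.17783587]
```

View pics/w12.png

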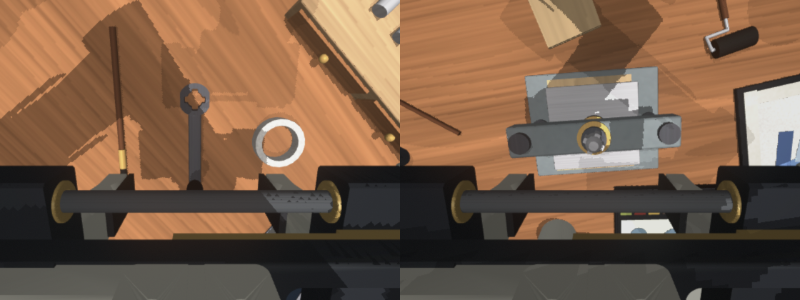

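Left: the hub, with four grooves in its bore, is at (195,97), which is (273,136) at full size. The arm runs down the picture, the brush is to its left and the tape to its right. Right: the spindle is at (594,140), which is (272,196) at full size, on the crossbeam with gold and dark rings around it. Now a close crop of both, plus depth measurements.

```bash
python3 - <<'E'
from h import *
A=np.load('pics/w1.npz');B=np.load('pics/w2.npz')
a=cv2.resize(A['im'][96:176,233:313],(400,400),interpolation=cv2.INTER_CUBIC)
b=cv2.resize(B['im'][156:236,233:313],(400,400),interpolation=cv2.INTER_CUBIC)
cv2.imwrite('pics/crop.png',np.hstack([a,b])[:,:,::-1])
P=A['P']; m=(P[...,2]>.02)&(P[...,2]<.045); m[250:]=0
hsv=cv2.cvtColor(A['im'],cv2.COLOR_RGB2HSV); m&=(hsv[...,1]<80)&(hsv[...,2]<120)
n,l,s,c=cv2.connectedComponentsWithStats(m.astype(np.uint8))
for i in range(1,n):
    if s[i,4]>60:
        Q=P[l==i]; print(i,s[i],Q.mean(0).round(4),Q.min(0).round(3),Q.max(0).round(3))
P=B['P']
for lo in np.arange(.155,.215,.005):
    m=(P[...,2]>=lo)&(P[...,2]<lo+.005); m[250:]=0;m[:,:240]=0;m[:,310:]=0
    if m.sum(): print(lo.round(3),m.sum(),P[m].mean(0).round(4),np.argwhere(m).mean(0).round(1),(P[m][:,:2].max(0)-P[m][:,:2].min(0)).round(3))
E
```

```text
1 [ 252  117   41  133 2449] [ 0.4957 -0.2578  0.0289] [ 0.443 -0.319  0.02 ] [ 0.543 -0.206  0.032]
0.155 1273 [0.5238 0.2028 0.1568] [190.  279.2] [0.05  0.077]
0.16 688 [0.5205 0.1954 0.1619] [189.1 271.3] [0.048 0.047]
0.165 27 [0.5103 0.1968 0.168 ] [180.  270.9] [0.013 0.031]
0.17 340 [0.5187 0.196  0.1738] [189.6 271.5] [0.035 0.034]
0.175 49 [0.5156 0.194  0.1764] [187.3 268.9] [0.029 0.033]
0.18 26 [0.5168 0.1962 0.1825] [189.4 271.3] [0.017 0.022]
0.185 30 [0.5172 0.1952 0.1877] [191.  270.2] [0.022 0.024]
0.19 30 [0.5172 0.1967 0.1924] [191.7 271.7] [0.021 0.025]
0.195 152 [0.5225 0.1951 0.1978] [198.9 271.1] [0.026 0.026]
0.2 158 [0.5225 0.1953 0.2027] [200.1 271.2] [0.02 0.02]
0.205 246 [0.5239 0.1945 0.2079] [203.1 270.6] [0.016 0.016]
0.21 10 [0.5249 0.193  0.2103] [205.2 269. ] [0.008 0.008]
```

View pics/crop.png

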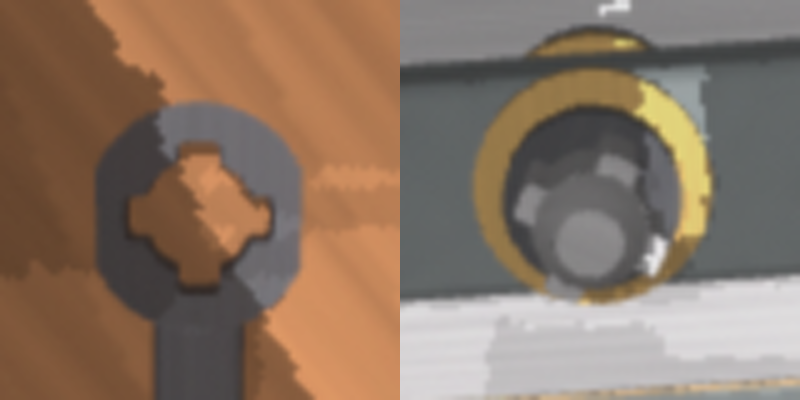

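The crop confirms the choice: left, the hub bore with four grooves is centred at (200,215), with the arm pointing down. Right, the four bright spline ends are at (615,168), (530,205), (655,255) and (565,288). Next I cast these to world positions.

```bash
cat >> h.py <<'E'
def cast(N,u,v,z):
    M=N['M'];c=N['c'];d=M[:3,:3]@np.array([(u-c[0])/N['f'],(v-c[1])/N['f'],1.]);o=M[:3,3]
    return (o+d*(z-o[2])/d[2])[:2]
E
python3 - <<'E'
from h import *
A=np.load('pics/w1.npz');B=np.load('pics/w2.npz')
S=np.array([cast(B,233+(x-400)/5-.4,156+y/5-.4,.198) for x,y in [(615,168),(655,255),(565,288),(530,205)]])
c=S.mean(0);print('splines c',c.round(4));
for s in S: print(np.degrees(np.arctan2(*(s-c)[::-1])).round(1),np.linalg.norm(s-c).round(4))
print('tip c',cast(B,233+190/5-.4,156+242/5-.4,.2088))
hub=cast(A,233+199/5-.4,96+215/5-.4,.028);print('hub',hub)
for x,y in [(95,215),(302,215),(199,102)]: print(np.linalg.norm(cast(A,233+x/5-.4,96+y/5-.4,.028)-hub))
P=A['P']; hsv=cv2.cvtColor(A['im'],cv2.COLOR_RGB2HSV)
m=(P[...,2]>.02)&(P[...,2]<.045)&(hsv[...,1]<80)&(hsv[...,2]<120); m[:170]=0;m[240:]=0
mid=[]
for r in range(170,240,5):
    k=np.where(m[r])[0]
    k=k[(k>255)&(k<290)]
    mid.append(cast(A,(k.min()+k.max())/2,r,.028)); 
mid=np.array(mid);x,y,x0,y0=cv2.fitLine(mid.astype(np.float32),cv2.DIST_HUBER,0,.01,.01).ravel()
print('arm',np.degrees(np.arctan2(y,x)), 'offset hub',np.cross([x,y],hub-[x0,y0]), mid[[0,-1]])
E
```

```text
splines c [0.5247 0.1945]
149.2 0.0119
57.6 0.0124
-33.7 0.0119
-122.2 0.0118
tip c [0.52445335 0.19448111]
hub [ 0.52245397 -0.22705526]
0.02023060288475442
0.020032953886793207
0.02114816862475962
arm 49.886997 offset hub -0.0003890276463770839 [[ 0.50245165 -0.25019406]
 [ 0.45853542 -0.30232224]]<stdin>:17: DeprecationWarning: Arrays of 2-dimensional vectors are deprecated. Use arrays of 3-dimensional vectors instead. (deprecated in NumPy 2.0)
```

```bash
python3 - <<'E'
from h import *
h=np.array([.5225,-.2269]);R=Rz(-130.1)
robot.goto([*h,.10],R)
robot.servo_line([*h,.003],speed=.08)
print(robot.read_force())
robot.move_gripper(0.3); robot.move_gripper(0.0)
print(robot.read_grip_width()*88,robot.read_finger_force())
f0=robot.read_force()
robot.servo_line([*h,.28],speed=.15); robot.dwell(.2)
print(f0,robot.read_force(),robot.read_ft_torque(),robot.read_grip_width()*88)
robot.goto([.5246,.1945,.28],Rz(57.7)); robot.dwell(.2)
print(robot.read_position(),robot.read_force(),robot.read_t())
a,P,_=cloud('scene','s2.png');b,P2,_=cloud('side','d2.png')
i=robot.camera_info('side')
cv2.imwrite('pics/both.png',np.hstack([cv2.resize(a[110:260,240:440],(400,300)),cv2.resize(b[170:350,170:410],(400,300))])[:,:,::-1])
E
```

```text
[ 0.36992139 -0.03033844  0.01273539]
40.00415835865393 29.499212291557342
[ 0.67627462 -0.77540126 -0.44206362] [-0.03848973 -0.13487456 -5.53658251] [ 0.23416595 -0.08132997 -0.03378512] 40.53388431149022
[0.52471115 0.19410579 0.28001073] [-0.02105899 -0.50184758 -4.80830457] 16.1167
```

View pics/both.png

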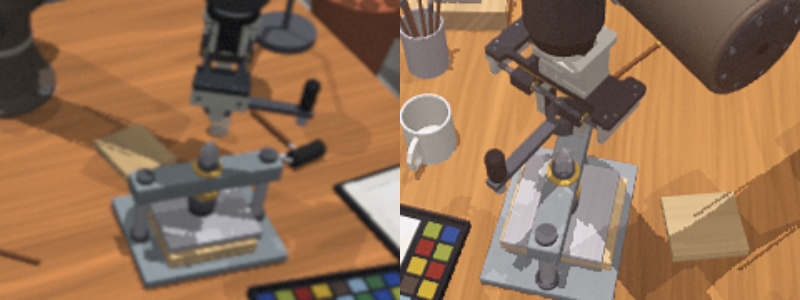

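Left (scene) and right (side): the lever hangs in the gripper above the spindle, arm about level, with the grip outward at left (310,97) and right (495,165). I'll check the tilt from depth.

```bash
python3 - <<'E'
from h import *
a=np.radians(57.7);x=np.array([np.cos(a),np.sin(a)]);y=np.array([-x[1],x[0]])
for n in('s2','d2'):
    P=np.load(f'pics/{n}.npz')['P'];Q=P[...,:2]-[.5246,.1945];u=Q@x;w=Q@y;z=P[...,2]
    for lo in np.arange(.03,.145,.0125):
        m=(u>lo)&(u<lo+.0125)&(abs(w)<.025)&(z>.25)&(z<.40)
        if m.sum()>5: print(n,lo.round(4),m.sum(),'top z',np.percentile(z[m],[10,50,90]).round(4),'w',np.median(w[m]).round(4))
E
```

```text
s2 0.03 16 top z [0.3533 0.3604 0.3702] w 0.0211
s2 0.0425 27 top z [0.2935 0.3011 0.3032] w -0.0063
s2 0.055 25 top z [0.2923 0.3006 0.3021] w -0.0062
s2 0.0675 28 top z [0.2932 0.2993 0.3015] w -0.0063
s2 0.08 26 top z [0.2923 0.2988 0.3026] w -0.0056
s2 0.0925 30 top z [0.292  0.2977 0.301 ] w -0.0043
s2 0.105 36 top z [0.2919 0.2985 0.3272] w -0.0051
s2 0.1175 112 top z [0.2807 0.317  0.3465] w -0.0078
s2 0.13 56 top z [0.2916 0.3208 0.3449] w -0.0078
d2 0.03 106 top z [0.3006 0.328  0.365 ] w -0.0001
d2 0.0425 51 top z [0.2987 0.3027 0.3044] w 0.003
d2 0.055 50 top z [0.2984 0.302  0.3037] w 0.0032
d2 0.0675 49 top z [0.2976 0.3012 0.3031] w 0.0028
d2 0.08 53 top z [0.2969 0.3012 0.3031] w 0.0029
d2 0.0925 54 top z [0.2956 0.3008 0.3029] w 0.0032
d2 0.105 37 top z [0.2928 0.2998 0.3019] w 0.0068
d2 0.1175 124 top z [0.2838 0.3374 0.3485] w 0.0082
d2 0.13 174 top z [0.2954 0.3238 0.3468] w 0.0043
```

Droop is about 2.5°. I'll correct it by tilting about the grasp point, then go down by feel.

```bash
cat >> h.py <<'E'
from scipy.spatial.transform import Rotation as Ro
TILT=2.5
def pose(x,y,gz,yaw,tilt=None):
    t=TILT if tilt is None else tilt
    a=np.radians(yaw);ax=np.array([np.sin(a),-np.cos(a),0])
    R=Ro.from_rotvec(ax*np.radians(t)).as_matrix()@Rz(yaw)
    return np.array([x,y,gz])+R@[0,0,.019],R
def down(x,y,gz,gend,yaw,f0,lim=5,step=.001,speed=.03):
    while gz>gend:
        gz-=step
        p,R=pose(x,y,gz,yaw); robot.servo_line(p,R,speed=speed)
        f=robot.read_force()-f0
        if f[2]>lim or np.hypot(*f[:2])>8: break
    return gz,f
E
python3 - <<'E'
from h import *
p,R=pose(.5246,.1945,.245,57.7); robot.servo_line(p,R,speed=.08); robot.dwell(.2)
f0=robot.read_force();np.save('f0.npy',f0)
gz,f=down(.5246,.1945,.245,.196,57.7,f0)
print(gz,f,robot.read_ft_torque(),robot.read_position(),robot.read_t())
E
```

```text
0.19599999999999995 [ 2.08275148 -6.16239245  4.1339488 ] [-2.92131265 -0.12183394 -0.1740578 ] [0.52472885 0.19418399 0.1767837 ] 29.4917
```

It went straight down with no contact on the spline ends. I'll relax and check that it's home.

```bash
python3 - <<'E'
from h import *
f0=np.load('f0.npy')
gz,f=down(.5246,.1945,.196,.1925,57.7,f0,lim=12,step=.0005,speed=.02)
print(gz,f,robot.read_t())
robot.move_gripper(0.75); p=robot.read_position(); robot.dwell(.2)
robot.servo_line([*p[:2],.30],speed=.15)
a=np.radians(57.7);x=np.array([np.cos(a),np.sin(a)]);y=np.array([-x[1],x[0]])
im,P,_=cloud('side','d3.png')
Q=P[...,:2]-[.5246,.1945];u=Q@x;w=Q@y;z=P[...,2]
for lo in np.arange(-.0225,.145,.0125):
    m=(u>lo)&(u<lo+.0125)&(abs(w)<.03)&(z>.185)&(z<.29)
    if m.sum()>5: print(lo.round(4),m.sum(),np.percentile(z[m],[10,50,90]).round(4),np.median(w[m]).round(4))
cv2.imwrite('pics/d3c.png',cv2.resize(im[150:350,150:400],(750,600))[:,:,::-1]);print(robot.read_t())
E
```

```text
0.194 [-2.78150152 -7.49874985 13.50079516] 30.4917
-0.0225 49 [0.2011 0.2037 0.2057] -0.0005
-0.01 91 [0.1956 0.2029 0.2076] 0.0045
0.0025 96 [0.193  0.201  0.2049] 0.0036
0.015 65 [0.1899 0.2    0.2024] 0.0047
0.0275 45 [0.1944 0.199  0.2013] 0.0005
0.04 44 [0.1951 0.1982 0.1998] 0.0008
0.0525 47 [0.1938 0.197  0.1986] -0.0
0.065 51 [0.1911 0.1951 0.1985] -0.0003
0.0775 43 [0.1903 0.195  0.1977] -0.001
0.09 48 [0.1914 0.1941 0.196 ] -0.0002
0.1025 37 [0.1881 0.193  0.1958] 0.0021
0.115 65 [0.1896 0.2332 0.2404] 0.0043
0.1275 144 [0.1903 0.2257 0.24  ] 0.0018
32.3917
```

View pics/d3c.png

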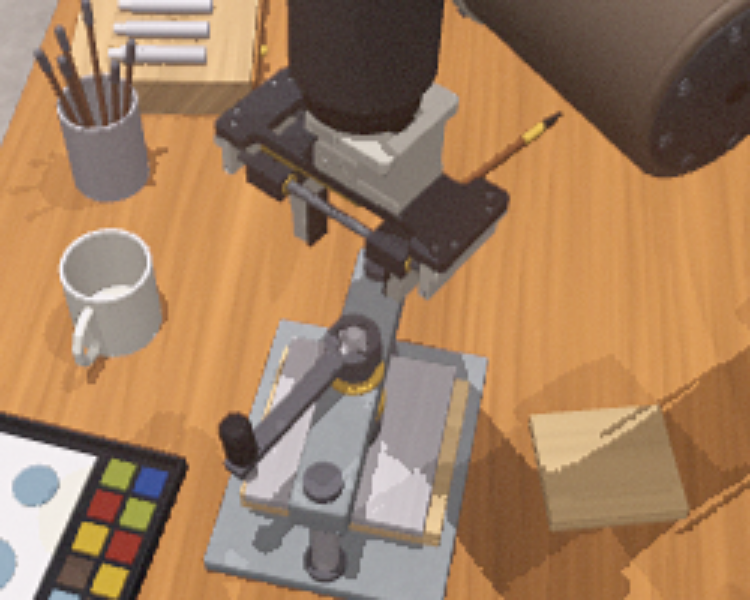

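The side view shows the hub seated on the spindle at (355,345) and the arm reaching down-left to the grip at (238,440). It droops about 4.6° because of bore play. The hub centre works out at about 14 mm above the collar, so it's home. Next I pinch the grip and swing clockwise, watching the tangential force.

```bash
cat > swing.py <<'E'
from h import *
c=np.array([.5246,.1945]);r=.1275;Z0=.203
def at(th,dz=0):
    a=np.radians(th);return np.array([*(c+r*np.array([np.cos(a),np.sin(a)])),Z0-.004*np.radians(57.7-th)+dz]),Rz(th)
def ftan(th,f0):
    a=np.radians(th);t=np.array([-np.sin(a),np.cos(a)]);n=np.array([np.cos(a),np.sin(a)])
    f=np.mean([robot.read_force()-f0 for _ in range(3)],0);return f[:2]@t,f[:2]@n,f[2]
E
python3 - <<'E'
from swing import *
p,R=at(57.7,.10);robot.goto(p,R);robot.dwell(.2)
f0=robot.read_force();np.save('f1.npy',f0)
p,R=at(57.7);robot.servo_line(p,R,speed=.1);print('down',robot.read_force()-f0)
robot.move_gripper(0.0);print(robot.read_grip_width()*88,robot.read_finger_force(),np.round(ftan(57.7,f0),2),robot.read_t())
th=57.7
while th>57.7-115:
    th-=2.5
    p,R=at(th);robot.servo_line(p,R,speed=.05)
    ft=ftan(th,f0);print(round(th,1),np.round(ft,2),round(robot.read_t(),1))
    if ft[0]>6.5 or abs(ft[1])>15 or abs(ft[2])>15 or robot.read_t()>55: break
E
```

```text
down [ 0.27998434  0.41687451 -0.13331229]
22.905882415738724 30.000015199184418 [-1.51  0.8   0.81] 35.0833
55.2 [0.46 2.37 1.22] 35.3
52.7 [1.56 3.02 1.47] 35.6
50.2 [2.13 3.59 3.48] 35.9
47.7 [2.16 4.23 3.45] 36.1
45.2 [1.75 6.16 3.39] 36.4
42.7 [1.76 5.83 4.67] 36.6
40.2 [3.06 5.65 3.98] 36.9
37.7 [2.72 6.7  3.44] 37.1
35.2 [1.84 5.61 2.96] 37.4
32.7 [2.76 6.47 3.38] 37.7
30.2 [3.1  5.72 3.74] 37.9
27.7 [2.2  6.44 3.63] 38.2
25.2 [1.72 6.   3.88] 38.4
22.7 [2.9  5.64 3.23] 38.7
20.2 [2.64 6.07 3.46] 39.0
17.7 [2.84 6.72 2.98] 39.2
15.2 [2.18 6.52 3.3 ] 39.5
12.7 [2.57 5.14 2.98] 39.7
10.2 [2.36 5.97 3.24] 40.0
7.7 [3.4  6.09 3.15] 40.2
5.2 [2.94 6.97 3.03] 40.5
2.7 [2.83 6.34 3.65] 40.8
0.2 [3.45 5.83 3.92] 41.0
-2.3 [3.11 6.09 4.09] 41.3
-4.8 [3.61 6.65 3.35] 41.5
-7.3 [4.65 6.44 3.37] 41.8
-9.8 [4.36 5.67 3.34] 42.1
-12.3 [5.19 5.02 4.31] 42.3
-14.8 [5.66 5.82 4.12] 42.6
-17.3 [6.39 4.79 3.92] 42.8
-19.8 [7.01 5.14 4.69] 43.1
```

```bash
python3 - <<'E'
from swing import *
f0=np.load('f1.npy');robot.dwell(.3);print(np.round(ftan(-19.8,f0),2))
robot.move_gripper(0.8);robot.dwell(.2)
p,R=at(-19.8,.12);robot.servo_line(p,speed=.12);robot.dwell(.5)
im,P,_=cloud('side','d4.png');a2,PS,_=cloud('scene','s4.png')
a=np.radians(-19.8);x=np.array([np.cos(a),np.sin(a)]);y=np.array([-x[1],x[0]])
for P in(P,PS):
  Q=P[...,:2]-c;u=Q@x;w=Q@y;z=P[...,2]
  for lo in np.arange(-.0225,.145,.0125):
    m=(u>lo)&(u<lo+.0125)&(abs(w)<.02)&(z>.175)&(z<.25)
    if m.sum()>5: print(lo.round(4),m.sum(),np.percentile(z[m],[10,50,90]).round(4),np.median(w[m]).round(4))
cv2.imwrite('pics/fin.png',np.hstack([cv2.resize(a2[110:260,240:440],(400,300)),cv2.resize(im[170:350,170:410],(400,300))])[:,:,::-1]);print(robot.read_t(),robot.read_force()-f0)
E
```

```text
[7.04 4.66 4.15]
-0.0225 87 [0.1813 0.1966 0.2009] 0.0054
-0.01 105 [0.1831 0.1982 0.2028] 0.0067
0.0025 88 [0.1873 0.197  0.2014] 0.0051
0.015 50 [0.1906 0.1961 0.1983] 0.0023
0.0275 46 [0.188  0.1938 0.1961] 0.0067
0.04 41 [0.1872 0.1927 0.1956] 0.0077
0.0525 45 [0.1872 0.1921 0.1947] 0.0099
0.065 41 [0.1848 0.1912 0.1937] 0.0098
0.0775 42 [0.1852 0.1903 0.1924] 0.0127
0.09 42 [0.1814 0.1885 0.1916] 0.0134
0.1025 35 [0.1845 0.1881 0.1901] 0.0129
0.115 72 [0.1878 0.2169 0.2353] 0.0148
0.1275 24 [0.2316 0.2348 0.2369] 0.0143
-0.0225 7 [0.196  0.1965 0.1988] 0.0081
-0.01 19 [0.1922 0.198  0.2015] 0.0103
0.0025 48 [0.1878 0.1958 0.2011] -0.0017
0.015 50 [0.1801 0.1928 0.1974] -0.0063
0.0275 18 [0.1887 0.1929 0.1961] -0.0003
0.04 19 [0.1896 0.1933 0.1953] 0.0032
0.0525 21 [0.1886 0.1913 0.1942] 0.0053
0.065 24 [0.1871 0.1901 0.1928] 0.0041
0.0775 18 [0.1852 0.1886 0.1912] 0.0057
0.09 13 [0.1824 0.1878 0.1892] 0.0045
0.1025 8 [0.1809 0.1879 0.1892] 0.0033
0.115 16 [0.1829 0.231  0.2354] 0.0057
0.1275 85 [0.1843 0.2112 0.2331] 0.0095
0.14 19 [0.1824 0.221  0.2314] 0.0128
46.2917 [1.03570884 0.91729607 0.32608425]
```

View pics/fin.png

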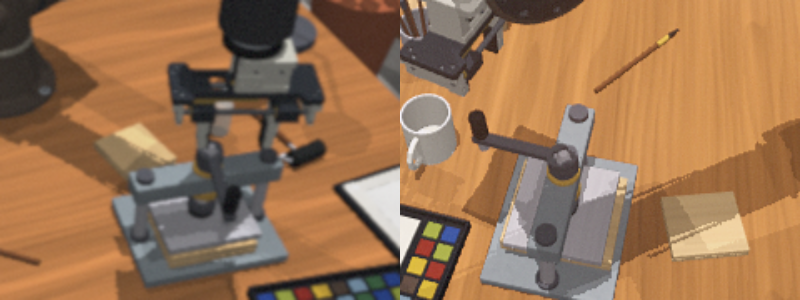

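The lever is still on the spindle (left (215,170), right (563,155)), the boards are in place and the gripper is clear. The hub underside is on the collar, with about 4.6° of droop. Handing in.

```bash
python3 -c "
from rig import robot
print(robot.job_done())"
```

```text
the job is handed in; nothing more can be done
None
```

I fitted the lever on the splines, fully home on the collar, then swung it clockwise to a snug pull of about 7 N at the grip and released it; the job was handed in at about 46 s, with no verdict shown.

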